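# Press the axle cap home on the mixer's shaft

## Robot

A 6-joint arm with a two-finger parallel gripper is mounted at the origin on the work surface; the furniture and walls round the work are solid. World frame = base frame: x ahead of the robot, y to its left, z up, the work surface at z = 0. Lengths are in m, angles in degrees, forces in N, time in s.
With the tool pointing down it reaches from about 0.4 to 0.825 m from the base axis. Payload 7 kg.
Tool frame: the origin (TCP) lies midway between the tips of the shut fingers; the grasp point (between the pads) lies 19 mm behind it; z points along the fingers, y is the line along which they close (so a half turn about z gives the same grasp; the last joint's range is limited). The gripper opens to 88 mm and grips with 3 to 60 N. Pads are 19 mm wide; open, the fingers measure 130 mm over their backs; the gripper's body (78 mm by 193 mm) begins 47 mm behind the grasp point.
Start: joints at [85.835, 20.546, 0.682, 0, -70.136, -16.507], TCP at [0.238, 0.632, 0.227] pointing down, gripper open.
Joint ranges: [-176.03, 176.03], [-82.01, 121.73], [-58.28, 71.71], [-173.87, 95.51], [-174.79, -0.11], [-173.66, 173.66]. Speed limits (degrees/s): [136.94, 136.94, 172.46, 180, 180, 180].

## Interface

Orientations are given as [roll, pitch, yaw] about the fixed x, y, z axes, in that order (R = Rz(yaw) Ry(pitch) Rx(roll)).
In Python, from plant import r gives the robot as it stands. The module is installed in compiled form; this text tells all that it offers.
- The arm moves only by the tool play_rows, never from a script. Its argument "rows" is a list of rows, each an object with "slide": the shift along the tool's x, y, z as a fraction of full scale, a list of three; "delta_rot": the turn, a rotation vector about the tool's x, y, z as a fraction of full scale, a list of three; "fingers": the opening, from -1 (shut) to 1 (fully open). In form: [{"slide": [x, y, z], "delta_rot": [rx, ry, rz], "fingers": fingers}, ...]. A call has 1 to 8 rows; each row shifts and turns the commanded pose from where the row before left it, along the tool's axes as they then stand; what a row does not reach is not made up. Full scale, the value 1, is 0.15 m for a shift and 0.08 rad for a turn. A row lasts 1/8 s, in which the tool goes at most 62.5 mm and 10.7 degrees, less where a joint would pass 70% of its speed; a pose out of reach is approached as far as the arm can. A call with a number of a shift or a turn outside -1 to 1 is refused whole. A call with a gripper value outside its range is refused whole. The fingers move at their own pace and stop on an object; "squeeze" is the grip in N (left out, the last holds). Time passes only in rows, so rows that do not move let the fingers close. It gives the time, the measured TCP pose, the force, the opening and the grip force at its end, in the units of the state.
- r.get_state(): the state, without advancing time (a new reading comes with each control period).
- r.capture(name): name is "scene" or "top" or "wrist"; returns a dict with "image" (384x512x3 uint8, blue, green, red), "fx", "fy", "cx", "cy" (pixels), "R" (3x3) and "t" (3): a world point X has camera coordinates R X + t; the wrist camera has in their place "T_tool_cam" (4x4, takes a point from camera to tool coordinates, whose origin is the TCP and whose axes are the flange's). Camera axes: x right, y down, z forward; pixel columns grow to the right and rows downward; lengths in m; the calibration is good to about 2 mm. A picture is of the moment at which its call begins: read the wrist's pose just before it. There is no depth.
- r.close_job(): hands the job in; it is judged then, once.
The state is a dict: "time_s": time; "joints": joint angles; "qd": joint speeds; "joint_torque": joint torques, N m; "tcp_pos": TCP position; "eef_rot": TCP orientation; "contact_force": force on the tool from outside, world axes, zero at the start; "moment": the same for the moment, N m; "gripper_width": finger opening in m; "gripper_force": force on a finger pad.
Only numpy, scipy, OpenCV 4.12 (cv2) and the standard library are available. Lean on these libraries where they do the work, as an engineer would, in place of code of your own. Each camera call takes 0.05 s, during which the arm holds its last target. There are 200 camera calls.

## Task

The rotor of the small bench mixer is held on by a push-on axle cap. Pick up the steel cap from the table, set it open end down on the tip of the mixer's shaft, and press it straight down until its teeth have bitten and it sits flush on the blue hub; then let go. The head is sprung and gives way as you push, so keep pressing until the cap is really home, but never so hard that the head is driven down to its stop (about 25 N), and leave the other things on the table where they are.

Things in the scene. Friction and masses are not known exactly. Their poses are not given: they have to be found in the camera images.
- cap: push-on axle cap, bright steel cup 28 mm in diameter and 26 mm tall, closed flat top with a small brass-coloured dot, standing on the table open end down. Origin at the centre of its lower (open) rim, z up along its axis. Mass about 33 g. Inside a bore of 12.8 mm, and 5 mm above the rim a ring of six spring teeth around an 8.8 mm opening, which must be forced over the 10 mm shaft. Cavity 22 mm deep.
- cap_top (a point): centre of the cap's closed top, 26 mm above the cap's origin on its axis
- mixer: foot of the bench mixer: white block 104 x 104 x 34 mm with rounded edges, a grey collar on top to 42 mm, fixed to the table. Origin at the centre of its underside, z up. Above it stands the head: black rubber bellows, grey plate 68 mm across from 58 to 70 mm height, aluminium rotor disc 84 mm across from 72 to 77 mm, blue hub 32 mm across up to 90 mm, steel shaft to 110 mm.
- head: the mixer's moving head (plate, rotor, hub and shaft); origin on the shaft axis at the height of the mixer's origin, z up. It rides on a soft sprung mounting: pushed down it sinks several millimetres (it begins to yield at about 3 N and nears its hard stop, 14 mm down, at about 25 N) and rises again when let go. The rotor with its hub turns freely on the shaft.
- seat (a point): centre of the flat top of the blue hub, on the shaft axis, 90 mm above the table when unloaded; z up. The cap's rim must come to rest here. It sinks with the head.
- shaft_tip (a point): centre of the shaft's upper end, 20 mm above seat. Steel shaft 10 mm in diameter up to 12 mm above the seat, then tapering gently to 8.4 mm at 16 mm and to 4.4 mm at the tip. A cap set on it loosely rests with its rim about 10 mm above the seat; its teeth then resist with some 7 to 14 N all the way down, and the force climbs beyond this only once the rim is on the hub: 17 to 21 N shows that it is home.
- vial: small clear vial with a black screw cap, 23 x 23 x 54 mm, a bystander; origin at the centre of its underside
- petri: clear round dish with lid, 64 mm across, 16 mm tall, a bystander; origin at the centre of its underside
- card_box: white card box 100 x 72 x 28 mm, a bystander; origin at the centre of its underside
- slide_box: grey plastic slide box 96 x 62 x 26 mm, closed, a bystander; origin at the centre of its underside
Mind the look-alikes: they are no part of the job. Of the things that look like the mixer, the larger one is meant.

How it is judged (in metres and radians):
On the way, in this order (a step that is already met when the one before it is completed fails the run):
1. the cap is set on the shaft, upright, with the tip in its bore (z of cap in the frame of seat between -0.003 and 0.018 m and horizontal distance between cap and seat below 0.004 m and angle between the z axis of cap and the z axis of seat, either way round below 0.25 rad), for 0.1 s.
2. the cap is pressed down onto the hub (z of cap in the frame of seat between -0.002 and 0.0015 m and horizontal distance between cap and seat below 0.003 m and angle between the z axis of cap and the z axis of seat, either way round below 0.08 rad), for 0.1 s.
At the end, for the whole second after the job is handed in: The cap sits open end down on the shaft with its rim within 1.5 mm of the hub's top, within 3 mm of the shaft's axis and within 0.08 rad of upright, at rest (all of step 2 and linear speed of cap below 0.02 m/s and angle between cap's own z axis and vertical below 0.08 rad); the robot touches nothing.
It fails at once if the sprung head is pushed down more than 13.5 mm, onto its stop (about 25 N) (z of seat in the frame of mixer below 0.0765 m).
It fails at once if the vial is moved more than 25 mm (distance of vial from where it was at the start of the episode above 0.025 m).
It fails at once if the dish is moved more than 25 mm (distance of petri from where it was at the start of the episode above 0.025 m).
It fails at once if the card box is moved more than 25 mm (distance of card_box from where it was at the start of the episode above 0.025 m).
It fails at once if the slide box is moved more than 25 mm (distance of slide_box from where it was at the start of the episode above 0.025 m).
It also fails if it takes over 46 s, if anything falls off the work surface, if the arm or the gripper's body presses on something with over 40 N, if the wrist force passes 120 N, or if a joint passes its speed limit or range.

## Working session

There is one attempt and no reset: what is moved stays moved. The work goes in short steps, Python scripts to look and compute and a tool call to move; the robot and the scene stay as the last step left them, time stands still between calls to the robot, and variables do not carry over. Pictures are saved under pics/ and viewed, at most 10 in all, crops included, and the job is handed in when it is done.

Besides the shell and the picture viewer there is one more tool, called as name(argument=value, ...) on one line, values as JSON. play_rows: Moves the arm, as the interface text tells. Shift numbers are shares of 0.15 m and turn numbers shares of 0.08 rad, none past 1 either way. Its arguments: {"type":"object","properties":{"rows":{"type":"array"},"squeeze":{"type":"number"}},"required":["rows"]}

```bash
mkdir -p pics
cat > h.py <<'E'
import numpy as np, cv2
from plant import r
from scipy.spatial.transform import Rotation as Ro
def cam(n):
    s=r.get_state(); c=r.capture(n)
    K=np.array([[c["fx"],0,c["cx"]],[0,c["fy"],c["cy"]],[0,0,1]])
    if n=="wrist":
        T=np.eye(4);T[:3,:3]=Ro.from_euler('xyz',s["eef_rot"],degrees=True).as_matrix();T[:3,3]=s["tcp_pos"]
        M=np.linalg.inv(T@np.array(c["T_tool_cam"]));R,t=M[:3,:3],M[:3,3]
    else: R,t=np.array(c["R"]),np.array(c["t"])
    return c["image"],K,R,t
def back(K,R,t,u,v,z):
    d=R.T@np.linalg.inv(K)@np.array([u,v,1.]);o=-R.T@t
    return o+d*(z-o[2])/d[2]
def proj(K,R,t,X):
    p=K@(R@np.array(X)+t);return p[:2]/p[2]
E
python3 - <<'E'
from h import *
import pickle
for n in("scene","top"):
    o=cam(n);pickle.dump(o,open(n+".pkl","wb"));cv2.imwrite(f"pics/{n}0.png",o[0])
    print(n,o[1][0,0],-o[2].T@o[3])
print(r.get_state())
E
```

```text
scene 389.17174200061527 [-0.0963982  -0.34683196  0.68621124]
top 349.46480517511066 [0.36569497 0.09878251 1.10552047]
{'time_s': 0.1, 'joints': array([ 8.58335295e+01,  2.05871125e+01,  6.41160869e-01, -1.77250347e-02,
       -7.01359235e+01, -1.65080347e+01]), 'qd': array([ 0.11654772,  0.03162938, -0.02066597,  0.06974057, -0.00729838,
       -0.07127626]), 'joint_torque': array([-2.03679003e-03, -5.84160805e+01,  2.93752563e+01,  7.01555505e+00,
        1.01738196e-02, -5.52959568e-05]), 'tcp_pos': array([0.2381743 , 0.63113523, 0.22573512]), 'eef_rot': array([ 1.79916764e+02, -7.29006049e-03, -2.06805345e+01]), 'contact_force': array([0.75180432, 0.51243409, 0.53374893]), 'moment': array([ 0.01456803,  0.00800751, -0.06026442]), 'gripper_force': 0.0, 'gripper_width': 0.0877508974509638}
```

View pics/scene0.png

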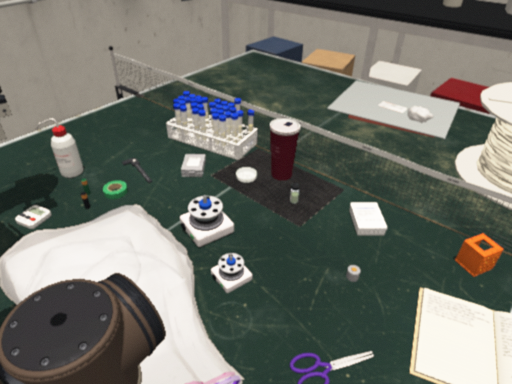

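View pics/top0.png

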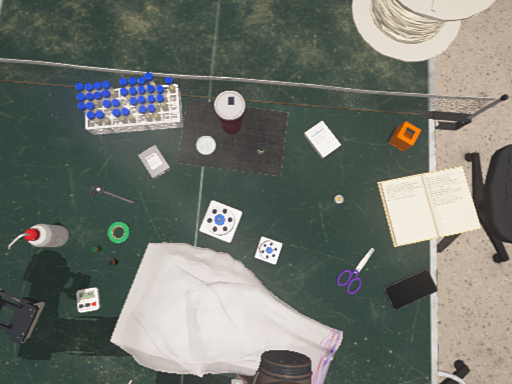

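The scene shows the cap at scene (353,272) / top (339,199). The larger mixer is at scene (206,215) / top (220,221), and the smaller look-alike is at top (267,250).

Run:
```python
from h import *
import pickle
S=pickle.load(open("scene.pkl","rb"));T=pickle.load(open("top.pkl","rb"))
print("cap",back(*T[1:],339,198.5,.026),back(*S[1:],353.5,267.5,.026))
print("shaft",back(*T[1:],219.5,219.5,.1),back(*S[1:],206,202,.105))
for nm,o,c in(("t",T,[(339,199),(220,221)]),("s",S,[(353,272),(206,215)])):
    row=[cv2.resize(o[0][v-28:v+28,u-35:u+35],None,fx=5.6,fy=5.6,interpolation=cv2.INTER_CUBIC) for u,v in c]
    if nm=="t":a=np.hstack(row)
    else:b=np.hstack(row)
cv2.imwrite("pics/c.png",cv2.resize(np.vstack([a,b]),(750,600)))
```

```text
cap [ 0.51317485 -0.20330061  0.026     ] [ 0.5192869  -0.19997484  0.026     ]
shaft [0.4396898  0.16495935 0.1       ] [0.4313065  0.15070642 0.105     ]
```

View pics/c.png

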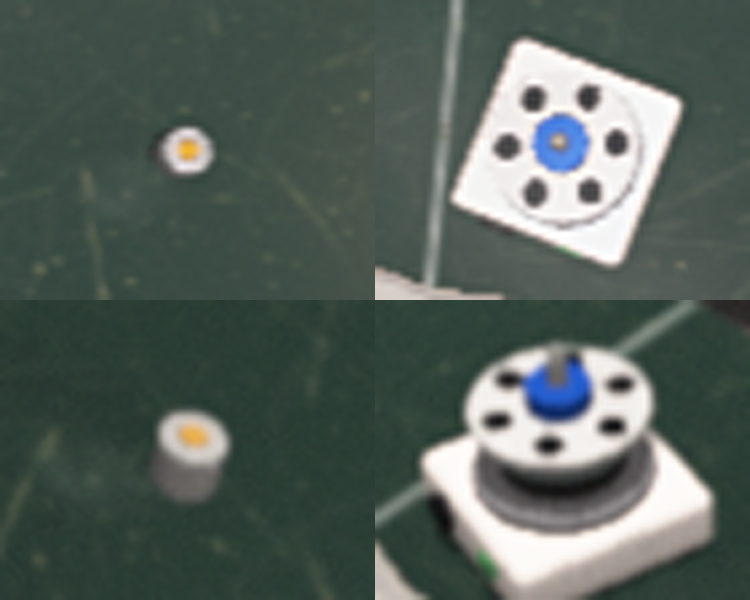

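The crops show the cap's dot at top (339.1,199) / scene (354,269.6). The shaft tip is at top (219.4,219.3) / scene (205.4,195.5).

Run:
```python
from h import *
import pickle
S=pickle.load(open("scene.pkl","rb"));T=pickle.load(open("top.pkl","rb"))
print("cap",back(*T[1:],339.1,199,.026),back(*S[1:],354,269.6,.026))
print("shaft",back(*T[1:],219.4,219.3,.11),back(*S[1:],205.4,195.5,.11))
print(r.capture("wrist")["T_tool_cam"],r.capture("wrist")["fx"])
s=r.get_state();R=Ro.from_euler('xyz',s["eef_rot"],degrees=True).as_matrix();print(R)
```

```text
cap [ 0.51159332 -0.20355937  0.026     ] [ 0.5141853  -0.20338405  0.026     ]
shaft [0.43951927 0.16459519 0.11      ] [0.44480529 0.16377388 0.11      ]
[[-7.96440435e-04 -9.67707408e-01 -2.52074865e-01  6.66267266e-02]
 [ 9.99999410e-01 -5.84433858e-04 -9.15914369e-04  7.73151811e-04]
 [ 7.39016034e-04 -2.52075446e-01  9.67707303e-01 -1.57871663e-01]
 [ 0.00000000e+00  0.00000000e+00  0.00000000e+00  1.00000000e+00]] 325.2625801440366
[[ 9.35597500e-01 -3.53068352e-01 -2.37220669e-04]
 [-3.53068400e-01 -9.35596926e-01 -1.04751947e-03]
 [ 1.47903043e-04  1.06381172e-03 -9.99999423e-01]]
```

play_rows(rows=[{"slide":[0.245,0.304,0],"delta_rot":[0,0,0],"fingers":1},{"slide":[0.245,0.304,0],"delta_rot":[0,0,0],"fingers":1},{"slide":[0.245,0.304,0],"delta_rot":[0,0,0],"fingers":1},{"slide":[0.245,0.304,0],"delta_rot":[0,0,0],"fingers":1},{"slide":[0.245,0.304,0],"delta_rot":[0,0,0],"fingers":1},{"slide":[0.245,0.304,0],"delta_rot":[0,0,0],"fingers":1},{"slide":[0.245,0.304,0],"delta_rot":[0,0,0],"fingers":1},{"slide":[0.245,0.304,0],"delta_rot":[0,0,0],"fingers":1}])

```text
time_s: 1.2
tcp_pos: [0.3847, 0.1846, 0.2268]
eef_rot: [-180.0, -0.0, -20.6]
contact_force: [1.6, -0.2, 0.9]
gripper_width: 0.0876
gripper_force: 0.0
```

play_rows(rows=[{"slide":[0.245,0.304,0],"delta_rot":[0,0,0],"fingers":1},{"slide":[0.245,0.304,0],"delta_rot":[0,0,0],"fingers":1},{"slide":[0.245,0.304,0],"delta_rot":[0,0,0],"fingers":1},{"slide":[0.245,0.304,0],"delta_rot":[0,0,0],"fingers":1},{"slide":[0.245,0.304,0],"delta_rot":[0,0,0],"fingers":1},{"slide":[0.245,0.304,0],"delta_rot":[0,0,0],"fingers":1},{"slide":[0.245,0.304,0.1],"delta_rot":[0,0,0],"fingers":1},{"slide":[0,0,0.4],"delta_rot":[0,0,0],"fingers":1}])

```text
time_s: 2.2
tcp_pos: [0.5157, -0.207, 0.153]
eef_rot: [-179.9, -0.4, -20.9]
contact_force: [0.2, 1.1, -1.4]
gripper_width: 0.0877
gripper_force: 0.0
```

play_rows(rows=[{"slide":[0,0,0.2],"delta_rot":[0,0,0],"fingers":1},{"slide":[0,0,0],"delta_rot":[0,0,0],"fingers":1}])

```text
time_s: 2.45
tcp_pos: [0.5107, -0.2032, 0.1193]
eef_rot: [179.9, 0.3, -20.7]
contact_force: [-0.9, 0.5, 0.0]
gripper_width: 0.088
gripper_force: 0.0
```

Run:
```python
from h import *
import pickle
o=cam("wrist");pickle.dump(o,open("w1.pkl","wb"));cv2.imwrite("pics/w1.png",o[0])
s=r.get_state();print(s["time_s"],s["tcp_pos"],s["eef_rot"],s["joints"],s["contact_force"]); print(proj(*o[1:],[.513,-.2035,.026]))
```

```text
2.5 [ 0.51226458 -0.20322563  0.12132633] [ 1.79946671e+02  9.51804192e-02 -2.06651275e+01] [-1.25877115e+00  1.43865317e+01 -2.31148322e+01  2.35041374e-02
 -5.26061305e+01  7.05793966e+01] [ 0.40930316 -0.4896174   0.2649793 ]
[255.74230916 191.3356751 ]
```

View pics/w1.png

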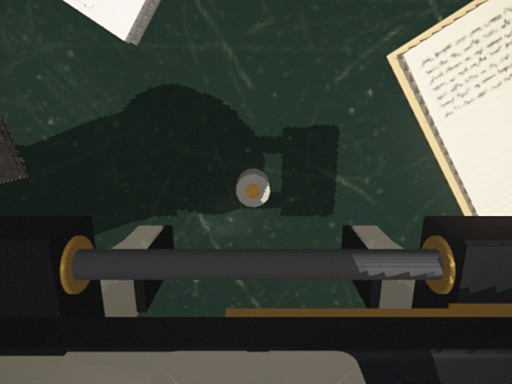

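The wrist view shows the cap's top at about (253,191). That is some 2 mm to one side along the closing axis, so I'll descend and grip.

play_rows(rows=[{"slide":[0.005,-0.012,0.25],"delta_rot":[0,0,0],"fingers":1},{"slide":[0,0,0.25],"delta_rot":[0,0,0],"fingers":1},{"slide":[0,0,0.2],"delta_rot":[0,0,0],"fingers":1},{"slide":[0,0,0.067],"delta_rot":[0,0,0],"fingers":0},{"slide":[0,0,0],"delta_rot":[0,0,0],"fingers":-0.3}], squeeze=50)

```text
time_s: 3.12
tcp_pos: [0.5149, -0.2016, 0.0076]
eef_rot: [-180.0, -0.1, -20.6]
contact_force: [-0.7, 0.4, 0.3]
gripper_width: 0.0729
gripper_force: 0.0
```

play_rows(rows=[{"slide":[0,0,0],"delta_rot":[0,0,0],"fingers":-1},{"slide":[0,0,0],"delta_rot":[0,0,0],"fingers":-1},{"slide":[0,0,0],"delta_rot":[0,0,0],"fingers":-1},{"slide":[0,0,0],"delta_rot":[0,0,0],"fingers":-1},{"slide":[0,0,0],"delta_rot":[0,0,0],"fingers":-1}])

```text
time_s: 3.75
tcp_pos: [0.514, -0.2017, 0.0067]
eef_rot: [180.0, -0.0, -20.7]
contact_force: [-0.0, 0.4, 1.4]
gripper_width: 0.0269
gripper_force: 50.0
```

play_rows(rows=[{"slide":[0,0,-0.2],"delta_rot":[0,0,0],"fingers":-1},{"slide":[0,0,-0.4],"delta_rot":[0,0,0],"fingers":-1},{"slide":[0,0,-0.4],"delta_rot":[0,0,0],"fingers":-1},{"slide":[-0.116,-0.152,-0.067],"delta_rot":[0,0,0],"fingers":-1},{"slide":[-0.216,-0.302,0],"delta_rot":[0,0,0],"fingers":-1},{"slide":[-0.216,-0.302,0],"delta_rot":[0,0,0],"fingers":-1},{"slide":[-0.216,-0.302,0],"delta_rot":[0,0,0],"fingers":-1},{"slide":[-0.216,-0.302,0],"delta_rot":[0,0,0],"fingers":-1}])

```text
time_s: 4.75
tcp_pos: [0.4476, 0.0426, 0.1667]
eef_rot: [-180.0, -0.0, -20.7]
contact_force: [1.2, 0.5, -0.9]
gripper_width: 0.0268
gripper_force: 50.0
```

play_rows(rows=[{"slide":[-0.216,-0.302,0],"delta_rot":[0,0,0],"fingers":-1},{"slide":[-0.216,-0.302,0],"delta_rot":[0,0,0],"fingers":-1},{"slide":[-0.1,-0.15,0],"delta_rot":[0,0,0],"fingers":-1},{"slide":[0,0,0],"delta_rot":[0,0,0],"fingers":-1},{"slide":[0,0,0],"delta_rot":[0,0,0],"fingers":-1}])

```text
time_s: 5.38
tcp_pos: [0.4134, 0.1748, 0.1664]
eef_rot: [180.0, 0.0, -20.6]
contact_force: [0.7, -0.2, 0.3]
gripper_width: 0.0268
gripper_force: 50.0
```

Run:
```python
from h import *
import pickle
o=cam("wrist");pickle.dump(o,open("w2.pkl","wb"));cv2.imwrite("pics/w2.png",cv2.resize(o[0][40:280,96:416],None,fx=2.5,fy=2.5,interpolation=cv2.INTER_CUBIC))
P=[r.get_state()["tcp_pos"]]
for i in range(6):
    for n in("scene","top"):
        q=cam(n);P.append(r.get_state()["tcp_pos"]);pickle.dump(q,open(n+"2.pkl","wb"))
print(np.mean(P,0),np.std(P,0));s=r.get_state();print(s["time_s"],s["eef_rot"],s["gripper_width"]); print(proj(*o[1:],[.442,.164,.11]))
```

```text
[0.41375854 0.17465008 0.16654499] [7.04418009e-05 2.69995460e-04 5.13852204e-05]
6.025 [ 1.79999985e+02  2.56319831e-04 -2.06816339e+01] 0.02699299847473084
[256.36666474 164.49130537]
```

View pics/w2.png

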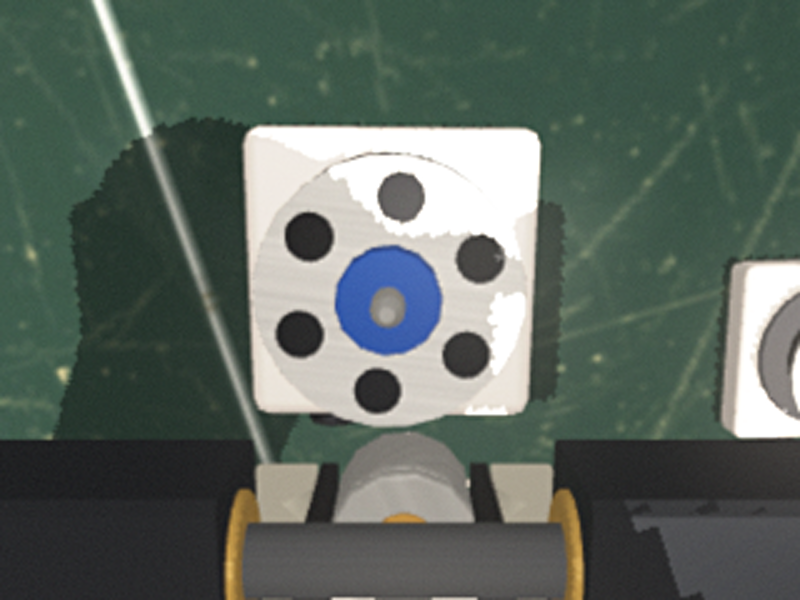

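The wrist view shows the shaft tip at full-frame (250.8,166), the hub's top centred at (251.4,160), and the near edge of the held cap's rim at (257.2,213.2).

Run:
```python
from h import *
import pickle
o=pickle.load(open("w2.pkl","rb"));p=np.array([.41376,.17465,.1665])
Rt=Ro.from_euler('xyz',[180,0,-20.68],degrees=True).as_matrix()
for n,u,v,z in(("tip",250.8,166,.11),("hub",251.4,160,.09),("caprim",257.2,213.2,.16)):
    X=back(*o[1:],u,v,z);print(n,X,"tool(mm)",1e3*Rt.T@(X-p))
# hub by colour
h=cv2.cvtColor(o[0],cv2.COLOR_BGR2HSV);m=cv2.inRange(h,(100,130,60),(125,255,255));m[:100]=0;m[210:]=0
c=max(cv2.findContours(m,0,2)[0],key=cv2.contourArea);e=cv2.fitEllipse(c);print(e)
X=back(*o[1:],*e[0],.089);print("hubfit",X,1e3*Rt.T@(X-p))
# cap column extents in row scans
g=cv2.cvtColor(o[0],cv2.COLOR_BGR2GRAY)
for v in(226,232,238):print(v,g[v,222:292].tolist())
```

```text
tip [0.44236088 0.16782863 0.11      ] tool(mm) [29.16701    -3.71850019 56.5       ]
hub [0.44321443 0.16744953 0.09      ] tool(mm) [30.09943559 -3.6652612  76.5       ]
caprim [0.42527311 0.16971102 0.16      ] tool(mm) [12.51548454  0.55491432  6.5       ]
((250.76263427734375, 159.80885314941406), (40.55231475830078, 41.6661376953125), 173.6242218017578)
hubfit [0.44337105 0.16790517 0.089     ] [30.08505716 -4.14684825 77.5       ]
226 [155, 108, 58, 34, 34, 37, 38, 37, 39, 60, 82, 84, 92, 112, 115, 117, 118, 121, 118, 119, 120, 118, 121, 119, 121, 123, 128, 130, 132, 134, 131, 135, 139, 144, 144, 147, 145, 143, 139, 134, 139, 140, 136, 132, 126, 127, 124, 124, 126, 123, 125, 126, 120, 122, 125, 123, 122, 119, 117, 102, 83, 74, 49, 41, 41, 41, 39, 42, 49, 84]
232 [103, 39, 36, 36, 40, 39, 37, 35, 36, 65, 105, 115, 112, 119, 119, 120, 127, 133, 132, 125, 131, 139, 147, 157, 162, 169, 170, 167, 169, 168, 174, 173, 176, 176, 175, 171, 171, 167, 165, 166, 164, 166, 166, 170, 171, 172, 163, 155, 145, 141, 138, 132, 133, 136, 128, 124, 123, 122, 122, 118, 155, 182, 60, 35, 39, 41, 44, 40, 38, 42]
238 [34, 34, 36, 35, 38, 38, 38, 35, 61, 103, 115, 116, 126, 142, 159, 165, 166, 169, 164, 165, 166, 165, 165, 167, 168, 171, 166, 166, 163, 165, 163, 161, 165, 165, 169, 169, 170, 169, 169, 165, 166, 164, 165, 162, 161, 161, 161, 165, 163, 166, 165, 166, 166, 166, 170, 169, 156, 141, 131, 123, 120, 104, 50, 37, 39, 39, 41, 41, 43, 37]
```

play_rows(rows=[{"slide":[0.1,-0.015,0],"delta_rot":[0,0,0],"fingers":-1},{"slide":[0.105,-0.013,0],"delta_rot":[0,0,0],"fingers":-1},{"slide":[0,0,0.15],"delta_rot":[0,0,0],"fingers":-1},{"slide":[0,0,0.12],"delta_rot":[0,0,0],"fingers":-1},{"slide":[0,0,0],"delta_rot":[0,0,0],"fingers":-1},{"slide":[0,0,0],"delta_rot":[0,0,0],"fingers":-1}])

```text
time_s: 6.78
tcp_pos: [0.4447, 0.1683, 0.1265]
eef_rot: [-180.0, -0.0, -20.7]
contact_force: [-0.3, 0.1, -0.9]
gripper_width: 0.0264
gripper_force: 50.0
```

Run:
```python
from h import *
import pickle
for n in("scene","top"):
    o=cam(n);pickle.dump(o,open(n+"3.pkl","wb"))
    u,v=(206,195) if n=="scene" else(220,219)
    c=cv2.resize(o[0][v-30:v+30,u-20:u+20],(400,600),interpolation=cv2.INTER_CUBIC)
    a=c if n=="scene" else np.hstack([a,c])
cv2.imwrite("pics/c3.png",a);s=r.get_state();print(s["tcp_pos"],s["eef_rot"],s["contact_force"])
X=s["tcp_pos"]-[0,0,.0067];S=pickle.load(open("scene3.pkl","rb"))
print(proj(*S[1:],X),proj(*S[1:],X+[0,0,.026]),proj(*S[1:],[X[0],X[1],.11]),proj(*S[1:],[X[0],X[1],.09]))
```

```text
[0.44461133 0.16847179 0.12683453] [-1.79939648e+02 -4.24849690e-02 -2.06718482e+01] [ 0.20559829  0.77668027 -0.14220988]
[203.58867368 191.47962986] [202.889747   182.67647297] [203.85473025 194.8306791 ] [204.36966054 201.31635529]
```

View pics/c3.png

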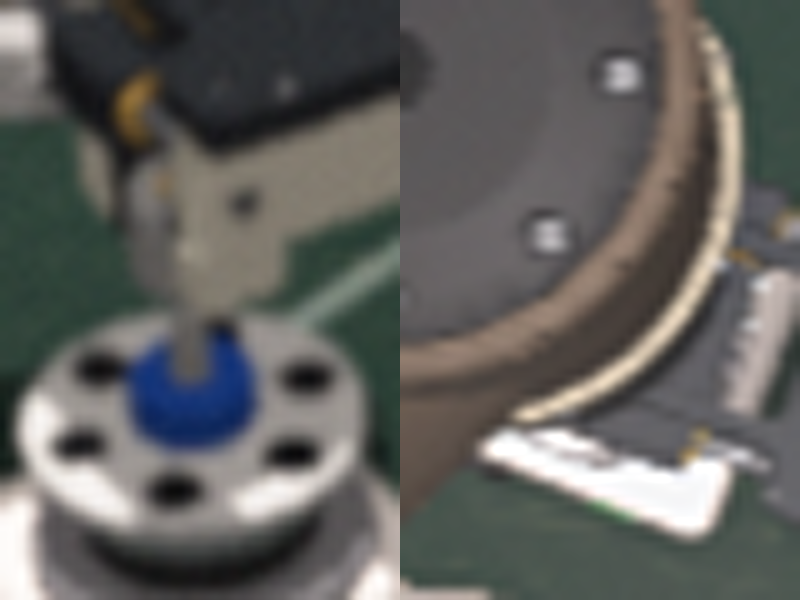

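The scene crop shows the shaft at u≈205 directly under the held cap, at about u 204.6. They're lined up to within about a millimetre, so I'll lower it gently and watch the force.

play_rows(rows=[{"slide":[0,0,0.035],"delta_rot":[0,0,0],"fingers":-1},{"slide":[0,0,0.035],"delta_rot":[0,0,0],"fingers":-1},{"slide":[0,0,0.02],"delta_rot":[0,0,0],"fingers":-1},{"slide":[0,0,0],"delta_rot":[0,0,0],"fingers":-1}], squeeze=60)

```text
time_s: 7.38
tcp_pos: [0.4437, 0.1681, 0.1123]
eef_rot: [180.0, 0.0, -20.7]
contact_force: [-0.1, 0.8, 0.1]
gripper_width: 0.0266
gripper_force: 60.0
```

play_rows(rows=[{"slide":[0,0,0.02],"delta_rot":[0,0,0],"fingers":-1},{"slide":[0,0,0],"delta_rot":[0,0,0],"fingers":-1}])

```text
time_s: 7.62
tcp_pos: [0.4438, 0.1681, 0.1094]
eef_rot: [180.0, 0.0, -20.7]
contact_force: [-0.0, 0.3, 0.2]
gripper_width: 0.0267
gripper_force: 60.0
```

play_rows(rows=[{"slide":[0,0,0.015],"delta_rot":[0,0,0],"fingers":-1},{"slide":[0,0,0],"delta_rot":[0,0,0],"fingers":-1},{"slide":[0,0,0],"delta_rot":[0,0,0],"fingers":-1}])

```text
time_s: 8.0
tcp_pos: [0.4438, 0.1682, 0.1072]
eef_rot: [180.0, 0.0, -20.7]
contact_force: [-0.5, 2.2, -1.2]
gripper_width: 0.0266
gripper_force: 60.0
```

play_rows(rows=[{"slide":[0,0,0.015],"delta_rot":[0,0,0],"fingers":-1},{"slide":[0,0,0],"delta_rot":[0,0,0],"fingers":-1}])

```text
time_s: 8.25
tcp_pos: [0.444, 0.1683, 0.1052]
eef_rot: [-180.0, -0.0, -20.7]
contact_force: [-1.9, 1.3, 3.9]
gripper_width: 0.0267
gripper_force: 60.0
```

play_rows(rows=[{"slide":[-0.004,0,0.013],"delta_rot":[0,0,0],"fingers":-1},{"slide":[0,0,0],"delta_rot":[0,0,0],"fingers":-1}])

```text
time_s: 8.5
tcp_pos: [0.4435, 0.1686, 0.1033]
eef_rot: [-180.0, -0.0, -20.7]
contact_force: [-2.2, 1.6, 3.6]
gripper_width: 0.0266
gripper_force: 60.0
```

play_rows(rows=[{"slide":[0,0,0.013],"delta_rot":[0,0,0],"fingers":-1},{"slide":[0,0,0],"delta_rot":[0,0,0],"fingers":-1}])

```text
time_s: 8.75
tcp_pos: [0.4435, 0.1686, 0.1015]
eef_rot: [-180.0, -0.0, -20.7]
contact_force: [-3.6, 1.9, 6.7]
gripper_width: 0.0271
gripper_force: 60.0
```

play_rows(rows=[{"slide":[-0.006,0,0.01],"delta_rot":[0,0,0],"fingers":-1},{"slide":[0,0,0],"delta_rot":[0,0,0],"fingers":-1}])

```text
time_s: 9.0
tcp_pos: [0.4431, 0.1688, 0.1003]
eef_rot: [-180.0, -0.1, -20.6]
contact_force: [-1.1, -0.4, 7.5]
gripper_width: 0.0266
gripper_force: 60.0
```

play_rows(rows=[{"slide":[0,0,0.013],"delta_rot":[0,0,0],"fingers":-1},{"slide":[0,0,0],"delta_rot":[0,0,0],"fingers":-1}])

```text
time_s: 9.25
tcp_pos: [0.4431, 0.1687, 0.0984]
eef_rot: [-180.0, -0.1, -20.6]
contact_force: [-3.1, -0.9, 9.0]
gripper_width: 0.0267
gripper_force: 60.0
```

play_rows(rows=[{"slide":[-0.003,0.002,0.013],"delta_rot":[0,0,0],"fingers":-1},{"slide":[0,0,0],"delta_rot":[0,0,0],"fingers":-1}])

```text
time_s: 9.5
tcp_pos: [0.443, 0.1688, 0.0968]
eef_rot: [-179.9, -0.1, -20.6]
contact_force: [-2.3, -1.6, 11.1]
gripper_width: 0.0264
gripper_force: 60.0
```

play_rows(rows=[{"slide":[0,0,0.013],"delta_rot":[0,0,0],"fingers":-1},{"slide":[0,0,0],"delta_rot":[0,0,0],"fingers":-1}])

```text
time_s: 9.75
tcp_pos: [0.4429, 0.1687, 0.0949]
eef_rot: [-179.9, -0.1, -20.6]
contact_force: [-2.3, -0.8, 12.5]
gripper_width: 0.0264
gripper_force: 60.0
```

play_rows(rows=[{"slide":[0,0,0.01],"delta_rot":[0,0,0],"fingers":-1},{"slide":[0,0,0],"delta_rot":[0,0,0],"fingers":-1}])

```text
time_s: 10.0
tcp_pos: [0.443, 0.1688, 0.0934]
eef_rot: [-179.9, -0.1, -20.6]
contact_force: [-1.6, -0.4, 11.6]
gripper_width: 0.0268
gripper_force: 60.0
```

play_rows(rows=[{"slide":[0,0,0.013],"delta_rot":[0,0,0],"fingers":-1},{"slide":[0,0,0],"delta_rot":[0,0,0],"fingers":-1}])

```text
time_s: 10.25
tcp_pos: [0.443, 0.1688, 0.0915]
eef_rot: [-179.9, -0.1, -20.6]
contact_force: [-1.1, -1.6, 12.4]
gripper_width: 0.0268
gripper_force: 60.0
```

play_rows(rows=[{"slide":[0,0,0.01],"delta_rot":[0,0,0],"fingers":-1},{"slide":[0,0,0],"delta_rot":[0,0,0],"fingers":-1}])

```text
time_s: 10.5
tcp_pos: [0.443, 0.1688, 0.09]
eef_rot: [-179.9, -0.1, -20.6]
contact_force: [-3.4, -1.8, 13.2]
gripper_width: 0.0268
gripper_force: 60.0
```

play_rows(rows=[{"slide":[0,0,0.01],"delta_rot":[0,0,0],"fingers":-1},{"slide":[0,0,0],"delta_rot":[0,0,0],"fingers":-1}])

```text
time_s: 10.75
tcp_pos: [0.443, 0.1688, 0.0887]
eef_rot: [-179.9, -0.1, -20.6]
contact_force: [-4.3, -1.1, 15.3]
gripper_width: 0.0263
gripper_force: 60.0
```

play_rows(rows=[{"slide":[0,0,0.008],"delta_rot":[0,0,0],"fingers":-1},{"slide":[0,0,0],"delta_rot":[0,0,0],"fingers":-1}])

```text
time_s: 11.0
tcp_pos: [0.443, 0.1687, 0.0876]
eef_rot: [-179.9, -0.1, -20.6]
contact_force: [-3.9, -1.0, 18.2]
gripper_width: 0.0269
gripper_force: 60.0
```

play_rows(rows=[{"slide":[0,0,0.005],"delta_rot":[0,0,0],"fingers":-1},{"slide":[0,0,0],"delta_rot":[0,0,0],"fingers":-1},{"slide":[0,0,0],"delta_rot":[0,0,0],"fingers":-1}])

```text
time_s: 11.38
tcp_pos: [0.443, 0.1688, 0.087]
eef_rot: [-179.9, -0.1, -20.6]
contact_force: [-4.0, -2.1, 18.3]
gripper_width: 0.0269
gripper_force: 60.0
```

play_rows(rows=[{"slide":[0,0,0.006],"delta_rot":[0,0,0],"fingers":-1},{"slide":[0,0,0],"delta_rot":[0,0,0],"fingers":-1},{"slide":[0,0,0],"delta_rot":[0,0,0],"fingers":-1}])

```text
time_s: 11.75
tcp_pos: [0.443, 0.1688, 0.0862]
eef_rot: [-179.9, -0.1, -20.6]
contact_force: [-4.5, -1.6, 19.8]
gripper_width: 0.0265
gripper_force: 60.0
```

About 20 N, so it's home. I'll ease up with the spring, still gripping, as a height check.

play_rows(rows=[{"slide":[0,0,-0.03],"delta_rot":[0,0,0],"fingers":-1},{"slide":[0,0,-0.02],"delta_rot":[0,0,0],"fingers":-1},{"slide":[0,0,0],"delta_rot":[0,0,0],"fingers":-1}])

```text
time_s: 12.12
tcp_pos: [0.4429, 0.1688, 0.093]
eef_rot: [-179.9, -0.1, -20.6]
contact_force: [-0.9, -1.0, 8.8]
gripper_width: 0.027
gripper_force: 60.0
```

play_rows(rows=[{"slide":[0,0,-0.013],"delta_rot":[0,0,0],"fingers":-1},{"slide":[0,0,0],"delta_rot":[0,0,0],"fingers":-1}])

```text
time_s: 12.38
tcp_pos: [0.4429, 0.1688, 0.0946]
eef_rot: [-179.9, -0.1, -20.6]
contact_force: [0.6, -1.2, 6.5]
gripper_width: 0.0271
gripper_force: 60.0
```

play_rows(rows=[{"slide":[0,0,-0.012],"delta_rot":[0,0,0],"fingers":-1},{"slide":[0,0,0],"delta_rot":[0,0,0],"fingers":-1},{"slide":[0,0,0],"delta_rot":[0,0,0],"fingers":-0.1},{"slide":[0,0,0],"delta_rot":[0,0,0],"fingers":-0.1},{"slide":[0,0,0],"delta_rot":[0,0,0],"fingers":-0.1},{"slide":[0,0,0],"delta_rot":[0,0,0],"fingers":-0.1}])

```text
time_s: 13.12
tcp_pos: [0.4417, 0.1685, 0.0955]
eef_rot: [180.0, 0.0, -20.7]
contact_force: [-0.1, -0.2, 0.3]
gripper_width: 0.0396
gripper_force: 0.0
```

play_rows(rows=[{"slide":[0,0,-0.2],"delta_rot":[0,0,0],"fingers":0},{"slide":[0,0,-0.27],"delta_rot":[0,0,0],"fingers":0},{"slide":[-0.2,0,0],"delta_rot":[0,0,0],"fingers":0},{"slide":[0,0,0],"delta_rot":[0,0,0],"fingers":0},{"slide":[0,0,0],"delta_rot":[0,0,0],"fingers":0}])

```text
time_s: 13.75
tcp_pos: [0.414, 0.1792, 0.1662]
eef_rot: [180.0, -0.0, -20.6]
contact_force: [0.1, 1.0, 0.2]
gripper_width: 0.0441
gripper_force: 0.0
```

Run:
```python
from h import *
a=cam("wrist")[0][40:280,96:416];b=cam("scene")[0][165:225,176:236]
cv2.imwrite("pics/e.png",np.hstack([cv2.resize(a,(450,338)),cv2.resize(b,(338,338),interpolation=cv2.INTER_CUBIC)]))
s=r.get_state();print(s["time_s"],s["tcp_pos"],s["contact_force"])
```

```text
13.85 [0.41417381 0.17908073 0.16598653] [-0.42986932  0.32609203 -0.61627953]
```

View pics/e.png

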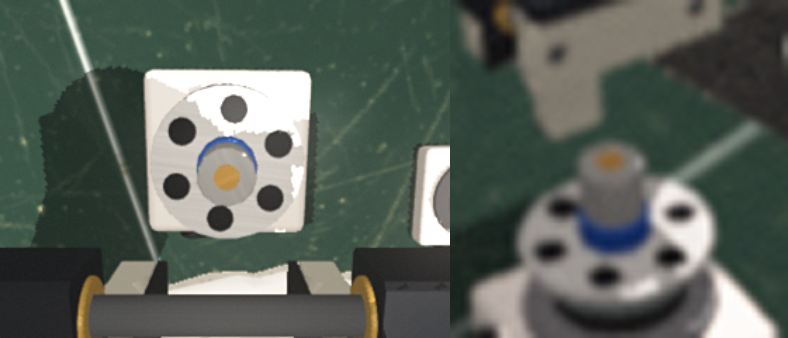

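The pictures show the cap upright on the blue hub. Its dot is at scene v≈193.4, close to the 193 expected when seated. The last part of the press and the release follow the same spring line, so the cap wasn't moving on the shaft any more. I'm handing it in.

```bash
python3 -c "
from plant import r
print(r.close_job())"
```

```text
the job is handed in; nothing more can be done
None
```

The cap is pressed home on the larger mixer's hub at about 20 N and released, and the job is handed in; the cap looks upright and flush in the last pictures, but the hand-in returned no verdict.

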